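Put the cordless-tool battery on charge

TASK

Put the battery pack on charge. First pull the red terminal cap straight up off the pack without lifting the pack off the bench with it, and stand the cap, rib up, in the blue tray; then set the pack upright at the open mouth of the charger, terminal end first (yellow end towards the outside), and push it all the way in until the orange spring catch has been pushed aside and has clicked back behind it. Do not shift or tip over the glue bottle, wax tin, walnut offcut or tape measure.

Things in the scene. Friction and masses are not known exactly. Their poses are not given: they have to be found in the camera images.
- pack_center (a point): Centre of the black battery pack's body, 20 mm above its underside. Body 90 long (x) x 56 wide (y) x 40 mm high, 0.5 kg. On top a grey terminal block 50 (x) x 34 (y) x 18 mm high, its middle 8 mm towards +x: a good grip, across y, once uncapped. +x points to the terminal (leading) end; the trailing end (-x) is marked yellow on top and on its end face.
- cap_grip (a point): Centre of the rib on the red cap: rib 44 (x) x 12 (y) x 24 mm high, on a hollow hood 59 (x) x 43 (y) x 22 mm high, open below; 34 mm above the hood's lower rim. At the start the hood covers the pack's terminal block, rim on the body's top, axes as the pack's, point 74 mm above the bench. It is free after rising 18 mm; spring pads inside grip the block lightly (about 2 N).
- tray: Fixed open blue plastic tray, 130 (x) x 150 (y) x 28 mm high, walls 4 mm, floor about 4 mm thick. Origin under its centre on the bench. It lies to one side of the charger and the pack to the other; which is which varies.
- charger: Fixed charger, grey bed, white guides, black housing, 225 x 124 mm. Origin on the bench under the middle of the home place; +x is the direction in which the pack slides in. Bed top 8 mm above the bench, x = -150 (open front edge) to +75 mm. Black housing from x = -12 to +75, top 82 mm above the bench, roofs over the channel (underside at 70 mm), so the pack cannot be held by its block while it goes home.
- bay_home (a point): Point on the bed (8 mm above the bench) at charger x = 0, y = 0. End stop at charger x = +47 mm: fully home, the pack's centre is at charger x = +2 mm; once caught it can be no farther out than x = -4 mm.
- bay_mouth (a point): Point on the bed, on the channel's centre line, at the outer end of the flared guides (charger x = -118 mm). Guides, tops 30 mm above the bench, narrow from 88 mm apart here to 61 mm at charger x = -90 mm and go on to the housing 61 mm apart. The pack may rest here with its trailing end overhanging the front edge.
- catch (a joint): Orange spring catch on the channel's left (+y): 0 m = at rest, sticking out into the channel; up to 0.012 = pushed outward. Ramp from charger x = -85 to -54 mm; latching face x = -49, 22.5 mm left of the centre line, 10 to 36 mm above the bench. The pack's edge pushes it 3 to 8 mm aside (push up to about 10 N); it springs back once the pack's trailing end is past the latching face.
- glue_mid (a point): Middle of the white glue bottle, 56 mm diameter, 170 mm tall, standing beside the charger (bystander).
- wax_mid (a point): Middle of the wax tin with white label and metal lid, 60 mm diameter, 75 mm tall, standing beside the charger (bystander).
- offcut_mid (a point): Middle of the dark walnut offcut, 70 x 90 x 45 mm, lying on the bench (bystander).
- tape_mid (a point): Middle of the yellow tape measure, 70 x 36 x 64 mm, standing on the bench (bystander).
Things that resemble listed ones, but are neither listed nor needed, are in the scene too. Of the things that look like the part that bears cap_grip, the largest one is meant.

How it is judged (in metres and radians):
On the way, in this order (a step that is already met when the one before it is completed fails the run):
1. the cap stands rib up in the tray, let go (x of cap_grip in the frame of tray between -0.045 and 0.045 m and y of cap_grip in the frame of tray between -0.055 and 0.055 m and z of cap_grip in the frame of tray below 0.046 m and angle between cap_grip's own z axis and vertical below 0.2 rad and contact force between the fingers and anything else below 0.3 N), for 0.2 s.
2. the pack, in the charger's mouth, pushes the catch aside (value of joint catch above 0.002 m and x of pack_center in the frame of charger between -0.125 and -0.006 m and angle between the x axis of pack_center and the x axis of charger, either way round below 0.15 rad), for 0.1 s.
At the end, for the whole second after the job is handed in: Pack level on the charger bed, terminal end innermost, centre within 6 mm of home along and across, aligned within 0.1 rad, catch back at rest (under 1.5 mm) behind it; cap stands rib up (within 0.2 rad) on the tray floor inside its walls; all let go, bystanders in place (all of step 1 and x of pack_center in the frame of charger between -0.006 and 0.006 m and y of pack_center in the frame of charger between -0.006 and 0.006 m and z of pack_center in the frame of charger below 0.031 m and angle between pack_center's own z axis and vertical below 0.08 rad and angle between the x axis of pack_center and the x axis of charger, either way round below 0.1 rad and x of bay_mouth in the frame of pack_center below -0.08 m and value of joint catch below 0.0015 m); the robot touches nothing.
It fails at once if the pack is lifted more than 10 mm while the cap is still on it (distance between cap_grip and pack_center below 0.066 m and height (world z) of pack_center above 0.03 m).
It fails at once if a bystander is shifted more than 20 mm or tipped (distance of any of glue_mid, wax_mid, offcut_mid, tape_mid from where it was at the start of the episode above 0.02 m or angle between any of glue_mid, wax_mid, offcut_mid, tape_mid's own z axis and vertical above 0.4 rad).
It also fails if it takes over 72 s, if anything falls off the work surface, if the arm or the gripper's body presses on something with over 40 N, if the wrist force passes 120 N, or if a joint passes its speed limit or range.

ROBOT

A 6-joint arm with a two-finger parallel gripper is mounted at the origin on the work surface. World frame = base frame: x ahead of the robot, y to its left, z up, the work surface at z = 0. Lengths are in m, angles in degrees, forces in N, time in s.
With the tool pointing down it reaches from about 0.4 to 0.825 m from the base axis. Payload 7 kg.
Tool frame: the origin (TCP) lies midway between the tips of the shut fingers; the grasp point (between the pads) lies 19 mm behind it; y points along the fingers, z is the direction in which the jaws open and shut, and the axes are right-handed (so a half turn about y gives the same grasp; the last joint's range is limited). The gripper opens to 88 mm and grips with 3 to 60 N. Pads are 19 mm wide; open, the fingers measure 130 mm over their backs; the gripper's body (78 mm by 193 mm) begins 47 mm behind the grasp point.
Start: joints at [86.121, 20.546, 0.682, 0, -70.136, -16.507], TCP at [0.235, 0.633, 0.227] pointing down, gripper open.
Joint ranges: [-176.03, 176.03], [-82.01, 121.73], [-58.28, 71.71], [-173.87, 95.51], [-174.79, -0.11], [-173.66, 173.66]. Speed limits (degrees/s): [136.94, 136.94, 172.46, 180, 180, 180].

INTERFACE

Orientations are given as [roll, pitch, yaw] about the fixed x, y, z axes, in that order (R = Rz(yaw) Ry(pitch) Rx(roll)).
In Python, from plant import ctrl gives the robot as it stands.
- The arm moves only by the tool step_arm, never from a script. Its argument "rows" is a list that holds one entry, the list of rows, each a list of 7 numbers: the gripper command: -1 is shut, 1 is fully open, values between are in proportion, then the shift along the world's x, y, z in cm, then the turn, a rotation vector about the world's x, y, z in degrees. In form: [[[fingers, tx, ty, tz, rx, ry, rz], ...]]. A call has 1 to 12 rows; each row shifts and turns the commanded pose from where the row before left it; what a row does not reach is not made up. A row lasts 1/8 s, in which the tool goes at most 62.5 mm and 10.7 degrees, less where a joint would pass 70% of its speed; a pose out of reach is approached as far as the arm can. A call is refused whole if a number of a shift passes 6.25 or a number of a turn 10.7, either way. A call with a gripper value outside its range is refused whole. The fingers move at their own pace and stop on an object; the grip force is fixed at half the most. Time passes only in rows, so rows that do not move let the fingers close. It gives the time, the measured TCP pose, the force and the opening at its end, in the units of the state.
- ctrl.get_obs(): the state, without advancing time (a new reading comes with each control period).
- ctrl.snapshot(name): name is "scene" or "top" or "wrist"; returns the picture (384x512x3 uint8, blue, green, red); there is no depth.
- ctrl.camera_params(name): a dict with "vertical_fov" (degrees; the focal length in pixels is half the picture's height over the tangent of half this angle, whatever the lens; pixels are square), "cx", "cy" (the principal point, pixels), "rvec" (rotation vector, rad) and "tvec" (3), from world to camera coordinates, as OpenCV has them. Camera axes: x right, y down, z forward; pixel columns grow to the right and rows downward; lengths in m; the calibration is good to about 2 mm. A picture is of the moment at which its call begins: read the wrist's pose just before it. camera_params takes no time and is no camera call; for the wrist camera it gives the pose at the moment of the call.
- ctrl.close_job(): hands the job in, once; it reports no verdict.
The state is a dict: "clock": time; "joint_pos": joint angles; "qvel": joint speeds; "tau": joint torques, N m; "tool_pos": TCP position; "orientation": TCP orientation; "force": force on the tool from outside, world axes, zero at the start; "moment": the same for the moment, N m; "opening": finger opening in m.
Only numpy, scipy, OpenCV 4.12 (cv2) and the standard library are available. Lean on these libraries where they do the work, as an engineer would, in place of code of your own. Each camera call takes 0.05 s, during which the arm holds its last target. There are 200 camera calls.

## Working session

There is one attempt and no reset: what is moved stays moved. The work goes in short steps, Python scripts to look and compute and a tool call to move; the robot and the scene stay as the last step left them, time stands still between calls to the robot, and variables do not carry over. Pictures are saved under pics/ and viewed, about 8 in all and at most 12, crops included, and the job is handed in when it is done.

Besides the shell and the picture viewer there is one more tool, called after ">>>" as a command line: name --argument value ..., lists and objects as JSON in quotes. step_arm: Moves the arm, as the interface text tells. Its arguments: {"type":"object","properties":{"rows":{"type":"array"}},"required":["rows"]}

```bash
mkdir -p pics; ls; python3 - <<'E'
from plant import ctrl
import cv2
for n in("scene","top"):
    im=ctrl.snapshot(n); cv2.imwrite(f"pics/{n}0.png",im)
    print(n,ctrl.camera_params(n))
print(ctrl.camera_params("wrist"))
print(ctrl.get_obs())
a=cv2.imread("pics/scene0.png");b=cv2.imread("pics/top0.png")
E
```

```text
pics
scene {'vertical_fov': 53.25900950062195, 'cx': 254.92605933776713, 'cy': 192.6123606606048, 'rvec': array([ 2.2305607 ,  0.6419089 , -0.26861713]), 'tvec': array([-0.45795221, -0.15644678,  1.21658376])}
top {'vertical_fov': 46.57124850237559, 'cx': 248.9288603355784, 'cy': 192.80247736463681, 'rvec': array([ 2.1550572 , -2.13752927,  0.16469809]), 'tvec': array([-0.04939842,  0.56892198,  1.19967619])}
{'vertical_fov': 60.11223344908244, 'cx': 260.4442604107461, 'cy': 193.59551401442474, 'rvec': array([-1.67754213,  2.41466256,  0.37455339]), 'tvec': array([ 0.67382575, -0.03805625,  0.39157446])}
{'clock': 0.1, 'joint_pos': array([ 8.61216373e+01,  2.05881903e+01,  6.39045033e-01, -1.57707122e-02,
       -7.01363067e+01, -1.65070816e+01]), 'qvel': array([ 0.02161074, -0.12334011,  0.05596672,  0.03176932, -0.05697216,
        0.06029524]), 'tau': array([-1.12564299e-03, -5.84161949e+01,  2.93751526e+01,  7.01543123e+00,
        1.01447999e-02, -4.68070357e-05]), 'tool_pos': array([0.23500846, 0.63230452, 0.22571303]), 'orientation': array([-8.99138573e+01,  1.00665540e-02,  1.59609193e+02]), 'force': array([-0.16479389, -0.1867677 , -0.01970512]), 'moment': array([-0.01118869, -0.00680256, -0.00066583]), 'opening': 0.08769164375458409}
```

View pics/top0.png

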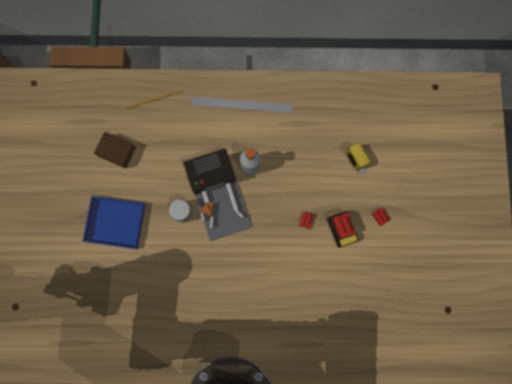

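View pics/scene0.png

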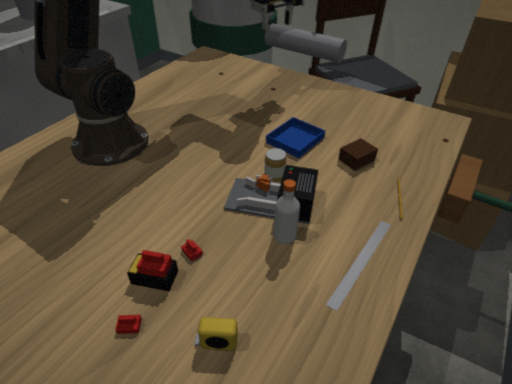

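The top view shows three red caps: (307,220) and (381,216) are small and lie loose on the bench, while (344,226) is the largest and sits on the black/yellow pack. The charger is at about (220,195) with its mouth at the bottom, the tray at (115,222), the wax tin at (179,210) and the glue bottle at (250,160). I'll confirm the cap in a crop and measure coarsely.

```bash
cat > h.py <<'E'
import numpy as np, cv2
from plant import ctrl
def cam(n):
    p=ctrl.camera_params(n); f=192/np.tan(np.radians(p["vertical_fov"]/2))
    K=np.array([[f,0,p["cx"]],[0,f,p["cy"]],[0,0,1]]); R=cv2.Rodrigues(p["rvec"])[0]
    return K,R,np.array(p["tvec"])
def cast(c,uv,z):
    K,R,t=c; uv=np.atleast_2d(np.array(uv,float)); o=-R.T@t
    d=(R.T@np.linalg.inv(K)@np.c_[uv,np.ones(len(uv))].T).T
    return (o+d*((z-o[2])/d[:,2])[:,None])
def proj(c,P):
    K,R,t=c; q=(K@(R@np.atleast_2d(P).T+t[:,None])).T; return q[:,:2]/q[:,2:]
def mask(im,lo,hi): return cv2.inRange(cv2.cvtColor(im,cv2.COLOR_BGR2HSV),lo,hi)
def red(im): return mask(im,(0,120,60),(7,255,255))|mask(im,(172,120,60),(180,255,255))
def rects(m,amin=20):
    out=[]
    for k in cv2.findContours(m,cv2.RETR_EXTERNAL,cv2.CHAIN_APPROX_NONE)[0]:
        if cv2.contourArea(k)>amin: out.append((cv2.contourArea(k),cv2.boxPoints(cv2.minAreaRect(k)),k))
    return sorted(out,key=lambda r:-r[0])
def snap(n,name):
    c=cam(n); im=ctrl.snapshot(n); cv2.imwrite(f"pics/{name}.png",im); return c,im
E
python3 - <<'E'
from h import *
np.set_printoptions(precision=3,suppress=True)
c=cam("top"); im=cv2.imread("pics/top0.png")
def show(n,m,z,a=20):
    for A,b,k in rects(m,a)[:4]:
        w=cast(c,b,z)[:,:2]; e=[np.linalg.norm(w[1]-w[0]),np.linalg.norm(w[2]-w[1])]
        d=w[1]-w[0] if e[0]>e[1] else w[2]-w[1]
        print(n,A,b.mean(0).round(),"c",w.mean(0),"size",np.array(e),"ang",np.degrees(np.arctan2(d[1],d[0])))
show("red",red(im),.062)
show("blue",mask(im,(105,120,50),(130,255,255)),.028,200)
show("yel",mask(im,(22,150,100),(33,255,255)),.04)
show("orange",mask(im,(8,160,120),(17,255,255)),.03)
for n,uv,z in(("glue",(250,160),.1),("wax",(179,209),.075),("bedcorners",[(209,240),(251,226)],.008),("housing top corners",[(184,162),(226,150),(236,180),(192,193)],.082)): print(n,cast(c,uv,z)[:,:2].tolist())
cv2.imwrite("pics/crop0.png",np.hstack([cv2.resize(im[140:250,165:275],(550,550),interpolation=2)[:, :400],cv2.resize(im[190:260,290:400],(400,255),interpolation=2).repeat(1,0) if 0 else cv2.copyMakeBorder(cv2.resize(im[190:260,295:395],(400,280),interpolation=2),0,270,0,0,0)]))
E
```

```text
red 372.0 [343. 225.] c [ 0.48  -0.301] size [0.05  0.063] ang -160.73064252698973
red 157.5 [381. 216.] c [ 0.505 -0.404] size [0.033 0.041] ang -147.77111981557297
red 148.0 [306. 220.] c [ 0.494 -0.201] size [0.042 0.031] ang -18.838259585942318
blue 2116.0 [115. 222.] c [0.487 0.328] size [0.125 0.145] ang -97.67811212829432
yel 270.5 [359. 155.] c [ 0.681 -0.354] size [0.045 0.07 ] ang -140.92478856499767
yel 85.0 [348. 240.] c [ 0.441 -0.319] size [0.047 0.017] ang -69.30090760345293
orange 46.5 [250. 152.] c [ 0.689 -0.048] size [0.02  0.023] ang -179.6505733986465
orange 36.0 [206. 210.] c [0.521 0.075] size [0.016 0.028] ang -152.5092998732605
glue [[0.6497202978736099, -0.04670181582155959]]
wax [[0.518708205210147, 0.14340088801403714]]
bedcorners [[0.4390966170000617, 0.06652244919709735], [0.47949288793651595, -0.051491505343101644]]
housing top corners [[0.6466137004099979, 0.13271834805704696], [0.6811403884145226, 0.01899644043407135], [0.598116164209959, -0.009336062559790824], [0.5615388113197202, 0.108693949927291]]
```

View pics/crop0.png

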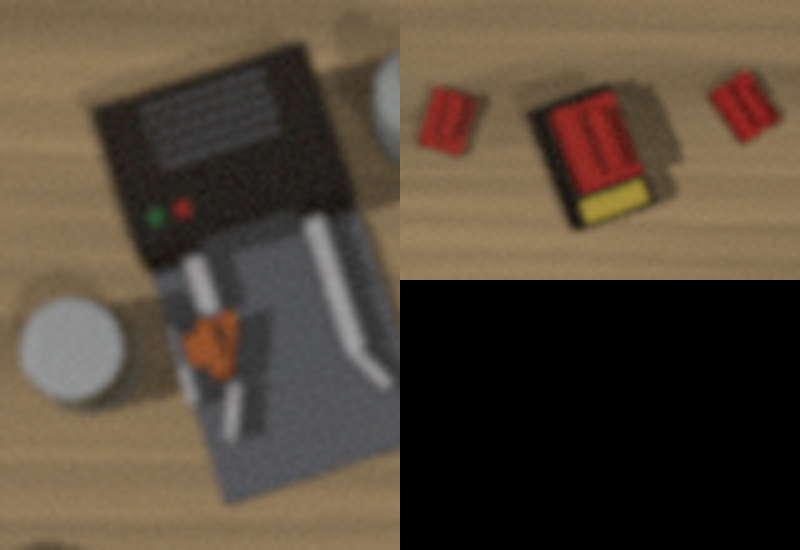

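The crop confirms the largest red cap is the one on the pack with the yellow end, at about (0.48, -0.30) and yaw about 20°; the two loose ones are decoys. The charger's yaw is about 18°. I'll move over the charger, looking from the wrist on the way.

>>> step_arm --rows '[[[1,2,-4.7,0.3,0,0,-10],[1,2,-4.7,0.3,0,0,-10],[1,2,-4.7,0.3,0,0,-10],[1,2,-4.7,0.3,0,0,-10],[1,2,-4.7,0.3,0,0,-10],[1,2,-4.7,0.3,0,0,-10],[1,2,-4.7,0.3,0,0,-10],[1,1,-4.7,0.3,0,0,-10],[1,1,-4.7,0.3,0,0,-10],[1,1,-4.7,0.3,0,0,-10],[1,1,-4.7,0.3,0,0,-10],[1,1,-4.7,0.3,0,0,-10]]]'

```text
clock: 1.6
tool_pos: [0.425, 0.0671, 0.2626]
orientation: [-90.0, -0.0, 39.3]
force: [1.0, 1.0, 0.2]
opening: 0.0876
```

>>> step_arm --rows '[[[1,0,0,0,0,0,-10],[1,0,0,0,0,0,-10],[1,0,0,0,0,0,0],[1,0,0,0,0,0,0]]]'

```text
clock: 2.1
tool_pos: [0.425, 0.0687, 0.2624]
orientation: [-90.0, 0.0, 19.8]
force: [0.1, 0.8, 0.2]
opening: 0.0877
```

```bash
python3 - <<'E'
from h import *
o=ctrl.get_obs();print(o["tool_pos"],o["orientation"],o["joint_pos"],o["clock"])
c,im=snap("wrist","w1"); K,R,t=c; print(-R.T@t,R[2])
E
```

```text
[0.42501242 0.06874511 0.26244841] [-9.00000642e+01  1.53141088e-02  1.98473657e+01] [ 3.56386579e+01 -4.80124551e+00 -2.46993944e+01 -4.36593827e-03
 -7.01166048e+01 -1.05789807e+02] 2.1
[0.34743498 0.04035094 0.41994489] [ 0.28527183  0.10272367 -0.95292593]
```

View pics/w1.png

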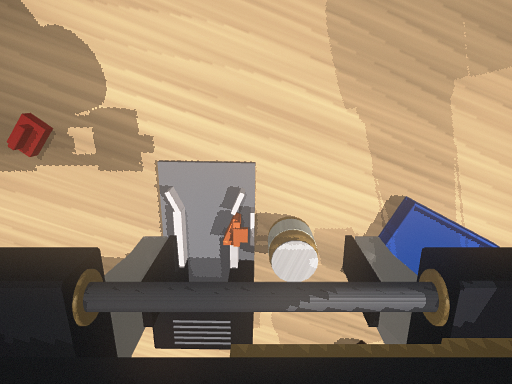

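The wrist view shows the charger bed (front edge from (158,161) to (255,161)), white guides, the orange catch at (236,235), the wax tin at (293,245) and the tray at right. I'll measure the charger's pose from edge points.

```bash
python3 - <<'E'
from h import *
im=cv2.imread("pics/w1.png")
v=cv2.resize(im[150:290,145:275],None,fx=5,fy=5,interpolation=cv2.INTER_NEAREST)[:600]
for i in range(0,130,10): cv2.putText(v,str(145+i),(i*5,10),0,.35,(0,255,255),1); cv2.line(v,(i*5,12),(i*5,18),(0,255,255),1)
for i in range(0,120,10): cv2.putText(v,str(150+i),(0,i*5+4),0,.35,(0,255,255),1)
cv2.imwrite("pics/w1c.png",v)
E
```

```text
(no output)
```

View pics/w1c.png

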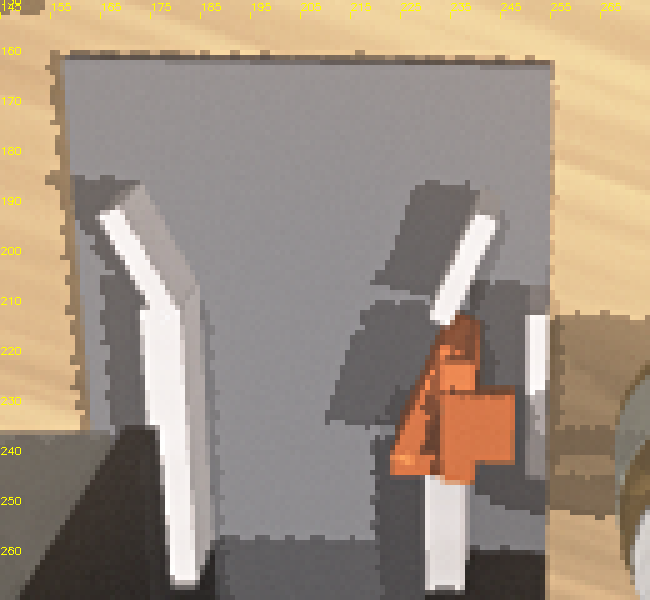

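```bash
python3 - <<'E'
from h import *
np.set_printoptions(precision=4,suppress=True)
# camera params for w1: arm has not moved since
c=cam("wrist")
B=cast(c,[(157.6,161.6),(255.4,162.6),(163,236),(254.2,270)],.008)[:,:2]
G=cast(c,[(181.2,211.4),(184.2,266.6),(231.4,211),(230.3,246),(230.2,267.6),(169.6,191.6),(240.2,193)],.03)[:,:2]
ang=lambda d:np.degrees(np.arctan2(d[1],d[0]))
print("front",B[:2],np.linalg.norm(B[1]-B[0]),ang(B[1]-B[0])-90)
print("sides ang",ang(B[2]-B[0]),ang(B[3]-B[1]),"guides",ang(G[1]-G[0]),ang(G[4]-G[2]))
for a in (ang(B[1]-B[0])-90,ang(G[1]-G[0]),ang(G[4]-G[2])):
  r=np.radians(a);R=np.array([[np.cos(r),-np.sin(r)],[np.sin(r),np.cos(r)]])
  print(a,"bed local",(B@R).tolist(),"\n guides",(G@R).tolist())
im=cv2.imread("pics/w1.png")
w=rects(mask(im,(105,120,50),(130,255,255)),200)[0]; print(cast(c,w[1],.028)[:,:2])
print("wax",cast(c,(294,260),.075))
E
```

```text
front [[ 0.4749 -0.0519]
 [ 0.4342  0.0649]] 0.12364281368960306 19.209918628506088
sides ang 18.503731386593838 18.912429532413462 guides 18.57178248056906 17.147408248358314
19.209918628506088 bed local [[0.4314070586175021, -0.20528013695422118], [0.43140705861750217, -0.0816373232646181], [0.5343172731800249, -0.20654859968323067], [0.585313626057891, -0.08243643861764273]] 
 guides [[0.48997814080067154, -0.17408768348634396], [0.5681554405840303, -0.17495842517538734], [0.48878406498337523, -0.11108763096002902], [0.5373189334385369, -0.1133001900540537], [0.5690141197229284, -0.11397696827195843], [0.4640848184276169, -0.1867534362728081], [0.46498546170762645, -0.09985770129100395]]
18.57178248056906 bed local [[0.4336665778513125, -0.20046267509858343], [0.43228952498094214, -0.07682753000434211], [0.5365845370082787, -0.20058491242676257], [0.5861954468270082, -0.0759124850092611]] 
 guides [[0.4918866261634803, -0.1686198298114216], [0.5700687749732065, -0.16861982981142162], [0.48999097098469885, -0.10563698352118908], [0.5385474712395937, -0.10730885573544523], [0.5702482292333994, -0.10763259170297113], [0.4661359726291188, -0.1815731799462722], [0.46606877213092923, -0.09467280364997062]]
17.147408248358314 bed local [[0.4385155701496589, -0.18962088384265127], [0.43406568716345645, -0.06605817135020474], [0.5414047667444398, -0.18718480439405197], [0.5879013072497127, -0.061317698872967535]] 
 guides [[0.4959260965552279, -0.1563406753203367], [0.5740840875198658, -0.15439726571920942], [0.49246543356960826, -0.0934244115479554], [0.5410484886344368, -0.09388877592238204], [0.5727474985256978, -0.09342441154795539], [0.4705053872051919, -0.16993011877118297], [0.46827808488340583, -0.08305826463698633]]
[[0.4908 0.2586]
 [0.4095 0.2587]
 [0.4276 0.3974]
 [0.5139 0.4055]]
wax [[0.5139 0.1419 0.075 ]]
```

Charger origin is (0.597, 0.055) with yaw about 18.7°. Guide spacing, front edge and flare positions all agree to about 2 mm. Next I'll go to the pack.

>>> step_arm --rows '[[[1,0,-5,0,0,0,0],[1,0,-5,0,0,0,0],[1,0,-5,0,0,0,0],[1,0,-5,0,0,0,0],[1,0,-5,0,0,0,0],[1,0,-5,0,0,0,0],[1,0,-5,0,0,0,0],[1,0,-4,0,0,0,0],[1,0,0,0,0,0,0],[1,0,0,0,0,0,0],[1,0,0,0,0,0,0]]]'

```text
clock: 3.52
tool_pos: [0.4253, -0.3204, 0.2627]
orientation: [-90.0, -0.0, 19.7]
force: [-0.5, 0.1, 0.2]
opening: 0.0872
```

```bash
python3 - <<'E'
from h import *
np.set_printoptions(precision=4,suppress=True)
o=ctrl.get_obs();print(o["tool_pos"],o["orientation"],o["clock"])
c,im=snap("wrist","w2")
np.savez("w2.npz",K=c[0],R=c[1],t=c[2])
def show(n,m,z,a=60):
    for A,b,k in rects(m,a)[:3]:
        w=cast(c,b,z)[:,:2]; e=[np.linalg.norm(w[1]-w[0]),np.linalg.norm(w[2]-w[1])]
        d=w[1]-w[0] if e[0]>e[1] else w[2]-w[1]
        print(n,A,b.round(1).tolist(),"c",w.mean(0),"size",np.array(e),"ang",np.degrees(np.arctan2(d[1],d[0])))
show("red",red(im),.062)
show("yel",mask(im,(20,120,80),(35,255,255)),.04)
p=proj(c,[.48,-.301,.06])[0].astype(int);print(p)
x0,y0=max(p[0]-65,0),max(p[1]-60,0)
v=cv2.resize(im[y0:y0+120,x0:x0+130],None,fx=5,fy=5,interpolation=cv2.INTER_NEAREST)
for i in range(0,130,10): cv2.putText(v,str(x0+i),(i*5,10),0,.35,(0,255,0),1); cv2.line(v,(i*5,12),(i*5,18),(0,255,0),1)
for i in range(0,120,10): cv2.putText(v,str(y0+i),(0,i*5+4),0,.35,(0,255,0),1)
cv2.imwrite("pics/w2c.png",v)
E
```

```text
[ 0.4253 -0.3204  0.2627] [-90.0031  -0.0187  19.7233] 3.525
red 1912.0 [[239.0, 184.0], [276.0, 184.0], [276.0, 238.0], [239.0, 238.0]] c [ 0.4769 -0.306 ] size [0.0415 0.0665] ang 20.52601695135586
red 879.0 [[147.6999969482422, 178.3000030517578], [173.60000610351562, 169.0], [185.60000610351562, 202.6999969482422], [159.6999969482422, 212.0]] c [ 0.4877 -0.4111] size [0.0316 0.0409] ang 34.75623905698411
red 804.5 [[299.5, 237.0], [321.3999938964844, 211.39999389648438], [341.29998779296875, 228.39999389648438], [319.3999938964844, 254.0]] c [ 0.4771 -0.2274] size [0.0404 0.0326] ang 162.95726382139736
yel 1167.0 [[157.0, 312.0], [198.0, 312.0], [198.0, 354.0], [157.0, 354.0]] c [ 0.6927 -0.3476] size [0.0556 0.0708] ang 16.438495705353695
yel 487.0 [[238.0, 167.0], [277.0, 167.0], [277.0, 180.0], [238.0, 180.0]] c [ 0.4395 -0.3195] size [0.0457 0.0158] ang 109.71360211212838
yel 116.0 [[238.0, 159.0], [276.0, 159.0], [276.0, 163.0], [238.0, 163.0]] c [ 0.4255 -0.3251] size [0.0442 0.0047] ang 109.71323600415879
[260 214]
```

View pics/w2c.png

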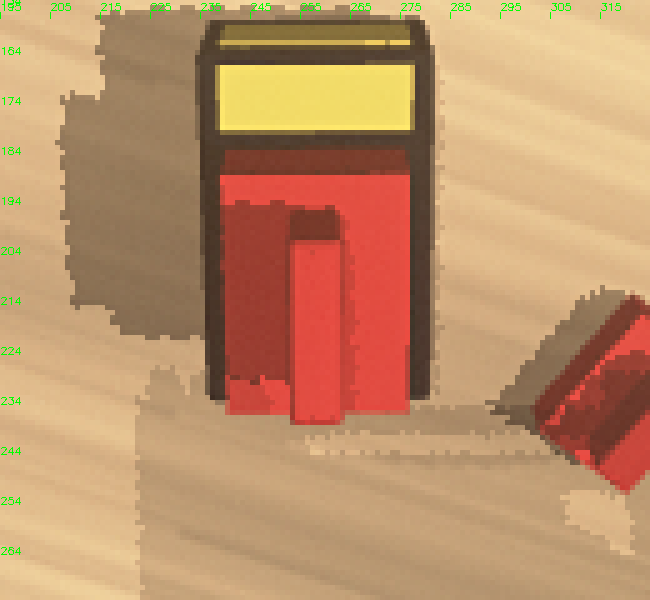

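```bash
python3 - <<'E'
from h import *
np.set_printoptions(precision=4,suppress=True)
d=np.load("w2.npz");c=(d["K"],d["R"],d["t"])
for n,uv,z in(("hood",[(238.8,189),(277,189),(277,236.8),(240.2,236.8)],.062),("rib",[(253.2,202),(263,202),(263.6,238.8),(253.2,238.8)],.086),("yel",[(238.8,167),(277.8,167),(277.8,180),(238.8,180)],.04)):
    w=cast(c,uv,z)[:,:2];print(n,w.mean(0),[np.linalg.norm(w[i]-w[i-1]) for i in range(4)],[np.degrees(np.arctan2(*(b-a)[::-1])) for a,b in((w[0],w[3]),(w[1],w[2]))])
E
```

```text
hood [ 0.4786 -0.3045] [np.float64(0.05904946883963062), np.float64(0.04309243662544332), np.float64(0.05905239676389392), np.float64(0.043502185897580745)] [np.float64(20.180888078544818), np.float64(20.578453062161007)]
rib [ 0.4778 -0.3046] [np.float64(0.04303407664443289), np.float64(0.010444267502837105), np.float64(0.043039437441318294), np.float64(0.01149339032276838)] [np.float64(19.330255165880196), np.float64(20.72699184450003)]
yel [ 0.4392 -0.3186] [np.float64(0.015797802330083096), np.float64(0.04573457533023946), np.float64(0.015796171714699294), np.float64(0.04629845042440442)] [np.float64(18.575121239553983), np.float64(20.62040085251592)]
```

The cap centre is (0.478, -0.3045) with yaw about 20°, and its measured size of 59×43 matches. Descend to TCP z 0.066 and grip.

>>> step_arm --rows '[[[1,2.65,0.8,-2,0,0,0],[1,2.65,0.8,-2,0,0,0],[0.2,0,0,-4,0,0,0],[0.2,0,0,-4,0,0,0],[0.2,0,0,-3.5,0,0,0],[0.2,0,0,-2.5,0,0,0],[0.2,0,0,-1.65,0,0,0],[0.2,0,0,0,0,0,0],[0.2,0,0,0,0,0,0]]]'

```text
clock: 4.7
tool_pos: [0.4789, -0.3054, 0.0671]
orientation: [-90.1, -0.1, 19.7]
force: [1.0, 0.2, 0.1]
opening: 0.0528
```

>>> step_arm --rows '[[[-1,0,0,0,0,0,0],[-1,0,0,0,0,0,0],[-1,0,0,0,0,0,0],[-1,0,0,0,0,0,0],[-1,0,0,0,0,0,0],[-1,0,0,0,0,0,0]]]'

```text
clock: 5.45
tool_pos: [0.4781, -0.3053, 0.0661]
orientation: [-90.0, 0.0, 19.6]
force: [0.1, 0.9, 1.0]
opening: 0.0118
```

>>> step_arm --rows '[[[-1,0,0,0.4,0,0,0],[-1,0,0,0.4,0,0,0],[-1,0,0,0.4,0,0,0],[-1,0,0,0.4,0,0,0],[-1,0,0,0.4,0,0,0],[-1,0,0,0.4,0,0,0],[-1,0,0,1,0,0,0],[-1,0,0,2,0,0,0],[-1,0,0,4,0,0,0],[-1,0,0,4,0,0,0],[-1,0,0,4,0,0,0],[-1,0,0,0,0,0,0]]]'

```text
clock: 6.95
tool_pos: [0.4798, -0.3061, 0.2444]
orientation: [-90.3, -0.3, 19.6]
force: [0.6, 1.6, -1.2]
opening: 0.012
```

```bash
python3 - <<'E'
from h import *
np.set_printoptions(precision=4,suppress=True)
print(ctrl.get_obs()["tool_pos"],ctrl.get_obs()["opening"])
c,a=snap("wrist","w3"); _,b=snap("scene","s3")
b=b[200:360,90:260]
cv2.imwrite("pics/c3.png",np.hstack([cv2.resize(a,(400,300)),cv2.resize(b,(320,300),interpolation=2)]))
E
```

```text
[ 0.4798 -0.3061  0.2444] 0.011982730343712347
```

View pics/c3.png

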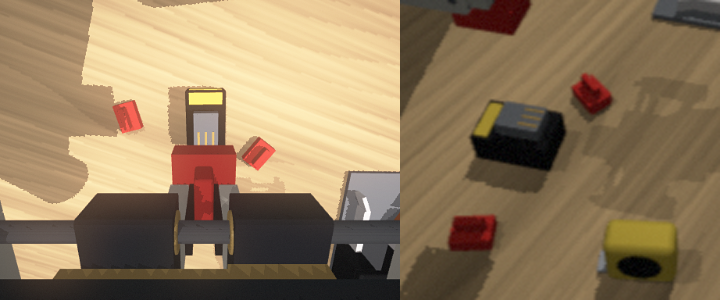

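The cap is in the jaws, and the pack still stands on the bench uncapped with its block visible. Next, carry the cap to the tray.

>>> step_arm --rows '[[[-1,0,5,0,0,0,0],[-1,0,6,0,0,0,0],[-1,0,6,0,0,0,0],[-1,0,6,0,0,0,0],[-1,0,6,0,0,0,0],[-1,0,6,0,0,0,0],[-1,0,6,0,0,0,0],[-1,0,6,0,0,0,0],[-1,0.5,6,0,0,0,0],[-1,0.5,5,0,0,0,0],[-1,0,5,0,0,0,0],[-1,0,0,0,0,0,0]]]'

```text
clock: 8.55
tool_pos: [0.4873, 0.3272, 0.2377]
orientation: [-90.1, 0.2, 19.8]
force: [-0.9, -0.7, -0.1]
opening: 0.0117
```

>>> step_arm --rows '[[[-1,0,0,-5,0,0,0],[-1,0,0,-5,0,0,0],[-1,0,0,-5,0,0,0],[-1,0,0,-3,0,0,0],[-1,0,0,-2,0,0,0],[-1,0,0,-0.8,0,0,0],[-1,0,0,0,0,0,0],[-1,0,0,0,0,0,0]]]'

```text
clock: 9.55
tool_pos: [0.4884, 0.3248, 0.0326]
orientation: [-90.0, -0.0, 19.6]
force: [-0.3, -0.1, 0.0]
opening: 0.0119
```

>>> step_arm --rows '[[[-1,0,0,-0.25,0,0,0],[-1,0,0,0,0,0,0],[0,0,0,0,0,0,0],[0,0,0,0,0,0,0],[0,0,0,0,0,0,0],[0,0,0,1,0,0,0],[0,0,0,3,0,0,0],[0,0,0,5,0,0,0],[0,0,0,6,0,0,0],[0,0,0,6,0,0,0],[0,0,0,0,0,0,0],[0,0,0,0,0,0,0]]]'

```text
clock: 11.05
tool_pos: [0.4879, 0.3246, 0.2403]
orientation: [-89.9, -0.0, 19.6]
force: [0.5, 0.1, -1.4]
opening: 0.0442
```

```bash
python3 - <<'E'
from h import *
np.set_printoptions(precision=4,suppress=True)
print(ctrl.get_obs()["tool_pos"],ctrl.get_obs()["opening"])
c,a=snap("wrist","w4"); t,b=snap("top","t4"); 
for A,bx,k in rects(red(b),60): print("top red",A,bx.mean(0),cast(t,bx.mean(0),.03)[0])
cv2.imwrite("pics/c4.png",np.hstack([cv2.resize(a,(400,300)),cv2.resize(b[180:260,70:160],(338,300),interpolation=2)]))
E
```

```text
[0.4879 0.3246 0.2403] 0.044164952168943644
top red 249.0 [117. 221.] [0.4887 0.3216 0.03  ]
top red 157.0 [380.6539 216.2308] [ 0.5081 -0.4135  0.03  ]
top red 148.5 [306.4717 219.8491] [ 0.4963 -0.2059  0.03  ]
```

View pics/c4.png

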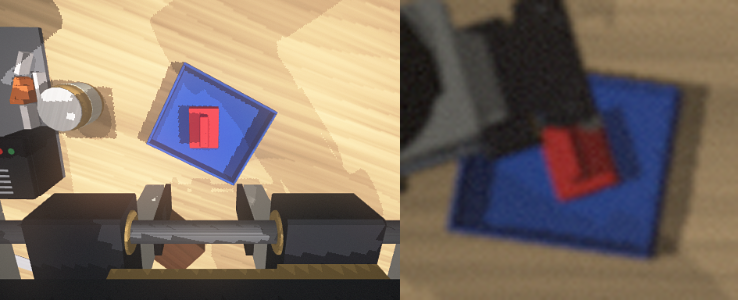

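The cap stands rib up near the tray centre, let go. I'll go back for the pack.

>>> step_arm --rows '[[[0.6,0,-5,0.5,0,0,0],[0.6,0,-6,0,0,0,0],[0.6,0,-6,0,0,0,0],[0.6,0,-6,0,0,0,0],[0.6,0,-6,0,0,0,0],[0.6,0,-6,0,0,0,0],[0.6,0,-6,0,0,0,0],[0.6,0,-6,0,0,0,0],[0.6,-0.5,-6,0,0,0,0],[0.6,-0.5,-5,0,0,0,0],[0.6,0,-4.9,0,0,0,0],[0.6,0,0,0,0,0,0]]]'

```text
clock: 12.65
tool_pos: [0.4769, -0.3069, 0.2425]
orientation: [-89.9, 0.2, 19.4]
force: [-0.8, -0.5, -0.5]
opening: 0.0706
```

>>> step_arm --rows '[[[0.6,0,0,-5,0,0,0],[0.6,0,0,-5,0,0,0],[0.6,0,0,-4,0,0,0],[0.6,0,0,-3,0,0,0],[0.6,0,0,-1.5,0,0,0],[0.6,0,0,0,0,0,0],[0.6,0,0,0,0,0,0]]]'

```text
clock: 13.52
tool_pos: [0.479, -0.3044, 0.0606]
orientation: [-90.1, -0.1, 19.6]
force: [0.1, -0.2, 0.5]
opening: 0.0702
```

```bash
python3 - <<'E'
from h import *
np.set_printoptions(precision=4,suppress=True)
o=ctrl.get_obs();print(o["tool_pos"],o["orientation"],o["opening"])
c,im=snap("wrist","w5")
for A,b,k in rects(mask(im,(20,120,80),(35,255,255)),100):
    w=cast(c,b,.04)[:,:2];print(A,b.mean(0),w.mean(0),[np.linalg.norm(w[i]-w[i-1]) for i in range(2)],[np.degrees(np.arctan2(*(w[i]-w[i-1])[::-1])) for i in(0,1)])
E
```

```text
[ 0.479  -0.3044  0.0606] [-90.061   -0.0661  19.6434] 0.07019722727472276
2368.5 [259.5 164.5] [ 0.4392 -0.3196] [np.float64(0.04721979085960349), np.float64(0.016247356714560877)] [np.float64(-70.34939945271182), np.float64(-162.65207455569646)]
395.0 [259.4652 139.2192] [ 0.4261 -0.3243] [np.float64(0.003515502343287105), np.float64(0.04323922167558156)] [np.float64(-161.83227853432174), np.float64(110.35353805083633)]
```

>>> step_arm --rows '[[[0.6,0,0,-1,0,0,0],[0.6,0,0,-0.65,0,0,0],[0.6,0,0,0,0,0,0],[-1,0,0,0,0,0,0],[-1,0,0,0,0,0,0],[-1,0,0,0,0,0,0],[-1,0,0,0,0,0,0],[-1,0,0,0,0,0,0],[-1,0,0,0,0,0,0]]]'

```text
clock: 14.7
tool_pos: [0.4783, -0.3044, 0.0432]
orientation: [-90.0, -0.0, 19.6]
force: [0.6, -0.2, 0.4]
opening: 0.0336
```

>>> step_arm --rows '[[[-1,0,0,1,0,0,0],[-1,0,0,2,0,0,0],[-1,0,0,4,0,0,0],[-1,0,0,4,0,0,0],[-1,0,0,4,0,0,0],[-1,0,0,0,0,0,0],[-1,0,0,0,0,0,0]]]'

```text
clock: 15.58
tool_pos: [0.477, -0.3036, 0.1918]
orientation: [-89.9, 0.1, 19.6]
force: [-0.0, -0.2, -6.5]
opening: 0.034
```

```bash
python3 - <<'E'
from h import *
np.set_printoptions(precision=4,suppress=True)
o=ctrl.get_obs();print(o["tool_pos"],o["orientation"],o["opening"],o["force"])
z=o["tool_pos"][2]-.0042
c,im=snap("wrist","w6")
for A,b,k in rects(mask(im,(20,120,80),(35,255,255)),100):
    w=cast(c,b,z)[:,:2];print(A,b.mean(0),w.mean(0),[np.linalg.norm(w[i]-w[i-1]) for i in range(2)],[np.degrees(np.arctan2(*(w[i]-w[i-1])[::-1])) for i in(0,1)])
E
```

```text
[ 0.477  -0.3036  0.1918] [-89.8807   0.0686  19.5827] 0.03398981765875667 [-0.044  -0.1801 -6.5296]
2814.5 [259.5 173.5] [ 0.438  -0.3184] [np.float64(0.01602481077992415), np.float64(0.0459970669348777)] [np.float64(-162.90594631618546), np.float64(109.54608292507903)]
567.0 [259.5 145.5] [ 0.4246 -0.3231] [np.float64(0.0034348394134136703), np.float64(0.04337715408202908)] [np.float64(-162.80178149769034), np.float64(109.55150306859673)]
```

The pack is held level and square. The mouth pose needs only +y 31.8 cm and a turn of -0.9°.

>>> step_arm --rows '[[[-1,0,4,0.5,0,0,-0.3],[-1,0,5,0,0,0,-0.3],[-1,0,5,0,0,0,-0.3],[-1,0,5,0,0,0,0],[-1,0,5,0,0,0,0],[-1,0,4.5,0,0,0,0],[-1,0,3.3,0,0,0,0],[-1,0,0,-4,0,0,0],[-1,0,0,-4,0,0,0],[-1,0,0,-3,0,0,0],[-1,0,0,0,0,0,0],[-1,0,0,0,0,0,0]]]'

```text
clock: 17.12
tool_pos: [0.4785, 0.0137, 0.0885]
orientation: [-90.0, 0.0, 18.7]
force: [0.2, -1.1, -5.1]
opening: 0.0342
```

```bash
python3 - <<'E'
from h import *
np.set_printoptions(precision=4,suppress=True)
o=ctrl.get_obs();print(o["tool_pos"],o["orientation"],o["opening"],o["clock"])
p=o["tool_pos"];r=np.radians(18.7);u=np.array([np.cos(r),np.sin(r)]);v=np.array([-u[1],u[0]])
d=p[:2]-[.597,.055];print("charger frame tcp",d@u,d@v)
c,im=snap("wrist","w7"); np.savez("w7.npz",K=c[0],R=c[1],t=c[2])
v=cv2.resize(im[100:260,160:360],None,fx=4,fy=3.75,interpolation=cv2.INTER_NEAREST)
cv2.imwrite("pics/w7c.png",v)
E
```

```text
[0.4785 0.0137 0.0885] [-90.0237   0.0122  18.7332] 0.03418024398455774 17.125
charger frame tcp -0.12547700756955285 -0.0011357394902703835
```

View pics/w7c.png

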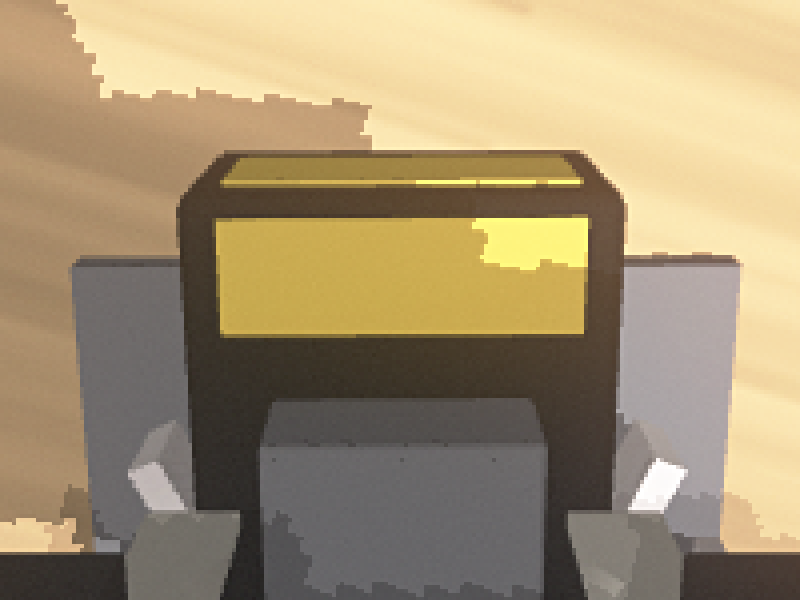

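The pack is centred over the channel to under 1 mm and parallel with it: pack edges are at crop x 180/627, and bed corners at 72/740. Lower and let go.

>>> step_arm --rows '[[[-1,0,0.1,-1,0,0,0],[-1,0,0,-1,0,0,0],[-1,0,0,-0.8,0,0,0],[-1,0,0,-0.5,0,0,0],[-1,0,0,-0.3,0,0,0],[-1,0,0,0,0,0,0],[-1,0,0,0,0,0,0]]]'

```text
clock: 18.05
tool_pos: [0.4783, 0.0147, 0.0522]
orientation: [-90.0, -0.0, 18.7]
force: [-0.1, 0.0, -4.9]
opening: 0.0339
```

>>> step_arm --rows '[[[-1,0,0,-0.05,0,0,0],[-1,0.47,0.16,0,0,0,0],[-1,0.47,0.16,0,0,0,0],[-1,0.47,0.16,0,0,0,0],[-1,0,0,0,0,0,0],[-1,0,0,0,0,0,0]]]'

```text
clock: 18.8
tool_pos: [0.492, 0.0194, 0.0514]
orientation: [-90.0, 0.0, 18.7]
force: [1.0, -0.1, -5.7]
opening: 0.0337
```

>>> step_arm --rows '[[[-1,0,0,-0.05,0,0,0],[0.4,0,0,0,0,0,0],[0.4,0,0,0,0,0,0],[0.4,0,0,0,0,0,0],[0.4,0,0,1,0,0,0],[0.4,0,0,3,0,0,0],[0.4,0,0,3,0,0,0],[-1,-2.8,-0.95,0,0,0,0],[-1,-2.5,-0.85,0,0,0,0],[-1,-2.3,-0.78,0,0,0,0],[-1,0,0,0,0,0,0],[-1,0,0,0,0,0,0]]]'

```text
clock: 20.3
tool_pos: [0.4171, -0.006, 0.1218]
orientation: [-90.0, -0.1, 18.7]
force: [0.1, -0.1, -0.8]
opening: 0.0171
```

```bash
cat > chk.py <<'E'
from h import *
import sys
np.set_printoptions(precision=4,suppress=True)
o=ctrl.get_obs();print(o["tool_pos"],o["orientation"],o["opening"],o["clock"],o["force"])
r=np.radians(18.7);u=np.array([np.cos(r),np.sin(r)]);v=np.array([-u[1],u[0]]);O=np.array([.597,.055])
f=lambda p:(np.array([(p[...,:2]-O)@u,(p[...,:2]-O)@v])*1000).T.round(1).tolist()
print("tcp ch",f(o["tool_pos"]))
for n in("top","wrist"):
  c,im=snap(n,sys.argv[1]+n)
  for A,b,k in rects(mask(im,(20,120,80),(35,255,255)),30)[:3]: print(n,A,b.mean(0),"ch",f(cast(c,b,.048)))
E
python3 chk.py a
```

```text
[ 0.4171 -0.006   0.1218] [-90.0028  -0.1011  18.7356] 0.017124854429162617 20.3 [ 0.1141 -0.0741 -0.8441]
tcp ch [-189.9, -0.1]
top 353.5 [357.25 155.75] ch [[-24.0, -375.2], [-12.3, -426.4], [-84.1, -439.6], [-95.5, -388.8]]
wrist 600.5 [260.  227.5] ch [[-176.4, -22.6], [-176.5, 20.9], [-167.4, 21.2], [-167.4, -22.9]]
wrist 461.0 [260.5 250.5] ch [[-160.7, -10.0], [-160.7, 9.1], [-144.4, 9.3], [-144.4, -10.2]]
```

The pack rests in the mouth with its centre at about -119 mm. Lower the shut fingers behind it and push.

>>> step_arm --rows '[[[-1,0,0,-4,0,0,0],[-1,0,0,-3,0,0,0],[-1,0,0,-1.5,0,0,0],[-1,0,0,0,0,0,0],[-1,0,0,0,0,0,0],[-1,0.95,0.32,0,0,0,0],[-1,0.95,0.32,0,0,0,0],[-1,0.57,0.19,0,0,0,0],[-1,0.57,0.19,0,0,0,0],[-1,0.57,0.19,0,0,0,0],[-1,0.57,0.19,0,0,0,0],[-1,0,0,0,0,0,0]]]'

```text
clock: 21.9
tool_pos: [0.4503, 0.0038, 0.0343]
orientation: [-90.1, 0.9, 18.6]
force: [-19.9, -8.5, 15.1]
opening: 0.0003
```

```bash
python3 chk.py b
```

```text
[0.4503 0.0038 0.0343] [-90.0575   0.9174  18.5767] 0.00033995525560828375 21.9 [-19.913   -8.527   15.1298]
tcp ch [-155.4, -1.5]
top 348.0 [357.2206 155.8676] ch [[-24.0, -375.2], [-12.4, -425.9], [-84.7, -439.2], [-96.0, -388.9]]
top 44.0 [154.9469  98.331 ] ch [[288.1, 159.3], [288.7, 9.1], [280.6, 9.1], [280.1, 159.2]]
```

Resistance is 21 N with 15 N upward, more than expected. I'll look before continuing.

```bash
python3 - <<'E'
from h import *
c,s=snap("scene","s5")
w=cv2.imread("pics/bwrist.png"); t=cv2.imread("pics/btop.png")
cv2.imwrite("pics/c5.png",np.vstack([np.hstack([cv2.resize(w,(400,300)),cv2.resize(s[145:245,205:335],(390,300),interpolation=2)])]))
E
```

```text
(no output)
```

View pics/c5.png

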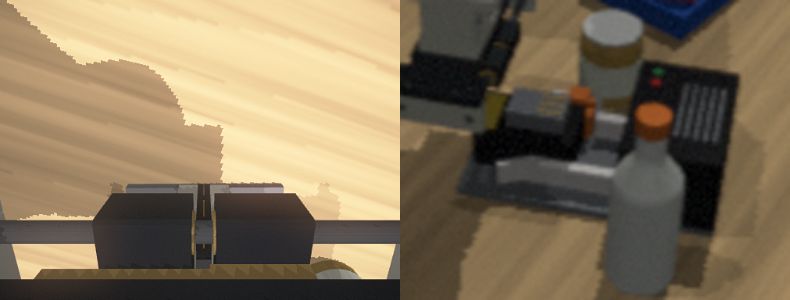

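The pack sits level with its nose at the catch. The push is too high, so it tends to tip. I'll back off, push lower (TCP z about 0.022), and move slightly away from the catch side.

>>> step_arm --rows '[[[-1,-1,-0.34,0,0,0,0],[-1,-0.9,-0.4,0,0,0,0],[-1,0,0,0,0,0,0],[-1,0,0,-0.7,0,0,0],[-1,0,0,-0.7,0,0,0],[-1,0,0,0,0,0,0]]]'

```text
clock: 22.8
tool_pos: [0.4387, 0.0002, 0.0212]
orientation: [-90.0, 0.1, 18.7]
force: [-0.0, -0.0, -0.3]
opening: 0.0003
```

```bash
python3 chk.py c
```

```text
[0.4387 0.0002 0.0212] [-90.0077   0.0902  18.7163] 0.00034451177594686355 22.8 [-0.0229 -0.0327 -0.3458]
tcp ch [-167.5, -1.2]
top 350.5 [357.3235 155.7059] ch [[-24.0, -375.2], [-12.2, -426.9], [-84.0, -440.1], [-95.5, -388.8]]
wrist 311.0 [260.1539 338.7308] ch [[-127.7, -6.8], [-142.6, -6.0], [-142.0, 3.2], [-127.0, 2.7]]
```

>>> step_arm --rows '[[[-1,0.5,0.0,0,0,0,0],[-1,0.57,0.19,0,0,0,0],[-1,0.47,0.16,0,0,0,0],[-1,0.47,0.16,0,0,0,0],[-1,0.47,0.16,0,0,0,0],[-1,0,0,0,0,0,0]]]'

```text
clock: 23.65
tool_pos: [0.4615, 0.0058, 0.0212]
orientation: [-90.0, 0.3, 18.7]
force: [-2.9, -1.7, -2.5]
opening: 0.0005
```

Force is now only 3 N. Continue.

>>> step_arm --rows '[[[-1,0.57,0.19,0,0,0,0],[-1,0.57,0.19,0,0,0,0],[-1,0.57,0.19,0,0,0,0],[-1,0.57,0.19,0,0,0,0],[-1,0.57,0.19,0,0,0,0],[-1,0.57,0.19,0,0,0,0],[-1,0.57,0.19,0,0,0,0],[-1,0,0,0,0,0,0]]]'

```text
clock: 24.65
tool_pos: [0.5049, 0.0208, 0.0223]
orientation: [-90.0, -0.1, 18.7]
force: [-0.6, -0.9, -1.7]
opening: 0.0002
```

>>> step_arm --rows '[[[-1,0.57,0.19,0,0,0,0],[-1,0.57,0.19,0,0,0,0],[-1,0.57,0.19,0,0,0,0],[-1,0.57,0.19,0,0,0,0],[-1,0.57,0.19,0,0,0,0],[-1,0.38,0.13,0,0,0,0],[-1,0.38,0.13,0,0,0,0],[-1,0,0,0,0,0,0],[-1,0,0,0,0,0,0]]]'

```text
clock: 25.78
tool_pos: [0.5393, 0.0325, 0.0218]
orientation: [-90.0, 0.0, 18.7]
force: [-5.0, 0.5, -3.3]
opening: 0.0003
```

>>> step_arm --rows '[[[-1,0.24,0.08,0,0,0,0],[-1,0.24,0.08,0,0,0,0],[-1,0.19,0.06,0,0,0,0],[-1,0.1,0.03,0,0,0,0],[-1,0,0,0,0,0,0],[-1,0,0,0,0,0,0]]]'

```text
clock: 26.52
tool_pos: [0.5468, 0.0347, 0.0224]
orientation: [-90.0, 0.1, 18.7]
force: [-8.0, -0.6, 3.9]
opening: 0.0005
```

```bash
python3 chk.py d
```

```text
[0.5468 0.0347 0.0224] [-89.9969   0.0689  18.7101] 0.0004829426572081853 26.525 [-7.961  -0.5614  3.9029]
tcp ch [-54.1, -3.2]
top 349.5 [357.1632 155.7798] ch [[-23.7, -375.3], [-12.6, -426.7], [-84.4, -439.0], [-95.2, -387.9]]
wrist 130.0 [260.5 322.5] ch [[-36.3, -8.0], [-36.3, 0.9], [-24.3, 1.0], [-24.3, -8.1]]
```

>>> step_arm --rows '[[[-1,0.19,0.06,0,0,0,0],[-1,0.14,0.05,0,0,0,0],[-1,0,0,0,0,0,0],[-1,0,0,0,0,0,0]]]'

```text
clock: 27.12
tool_pos: [0.5468, 0.0344, 0.0219]
orientation: [-90.0, 0.4, 18.7]
force: [-16.4, -3.0, 10.6]
opening: 0.0006
```

It is against the end stop: no travel while the force rises. Retreat and inspect.

>>> step_arm --rows '[[[-1,-0.5,-0.17,0,0,0,0],[-1,-1.5,-0.5,0,0,0,0],[-1,-3,-1,0,0,0,0],[-1,-3,-1,0,0,0,0],[-1,-3,-1,2,0,0,0],[-1,-2,-0.7,5,0,0,0],[-1,0,0,6,0,0,0],[-1,0,0,6,0,0,0],[-1,0,0,0,0,0,0],[-1,0,0,0,0,0,0]]]'

```text
clock: 28.38
tool_pos: [0.4208, -0.0076, 0.2123]
orientation: [-90.0, -0.1, 18.7]
force: [0.1, -0.7, -0.4]
opening: 0.0002
```

```bash
python3 chk.py e; python3 - <<'E'
from h import *
c,s=snap("scene","s6")
w=cv2.imread("pics/ewrist.png"); t=cv2.imread("pics/etop.png")
for n,z in(("red",.04),):
    for A,b,k in rects(red(t),60)[:4]: print("red",A,b.mean(0),cast(cam("top"),b.mean(0),.03)[0])
a=cv2.resize(w[165:305,165:305],(500,500),interpolation=cv2.INTER_NEAREST)
b=np.vstack([cv2.resize(s[140:240,210:330],(300,250),interpolation=2),cv2.resize(t[80:260,70:270],(300,250),interpolation=2)])
cv2.imwrite("pics/c6.png",np.hstack([a,b]))
E
```

```text
[ 0.4208 -0.0076  0.2123] [-89.9666  -0.1378  18.7106] 0.00023981465975137108 28.375 [ 0.0644 -0.6524 -0.3564]
tcp ch [-187.0, -2.8]
top 349.5 [357.3154 155.6769] ch [[-23.3, -376.4], [-12.7, -427.2], [-84.6, -438.9], [-94.8, -388.4]]
top 108.0 [217.3731 192.0346] ch [[-17.5, 21.1], [-19.8, -27.9], [-41.7, -26.9], [-39.4, 22.0]]
top 38.5 [154.5  98. ] ch [[288.3, 161.2], [291.7, 9.2], [283.1, 9.1], [279.8, 160.9]]
red 300.0 [117.  220.5] [0.49011132 0.32166346 0.03      ]
red 154.5 [380.62003 216.15999] [ 0.50831409 -0.41337923  0.03      ]
red 142.5 [306.19998 219.90001] [ 0.49612371 -0.20512524  0.03      ]
```

View pics/c6.png

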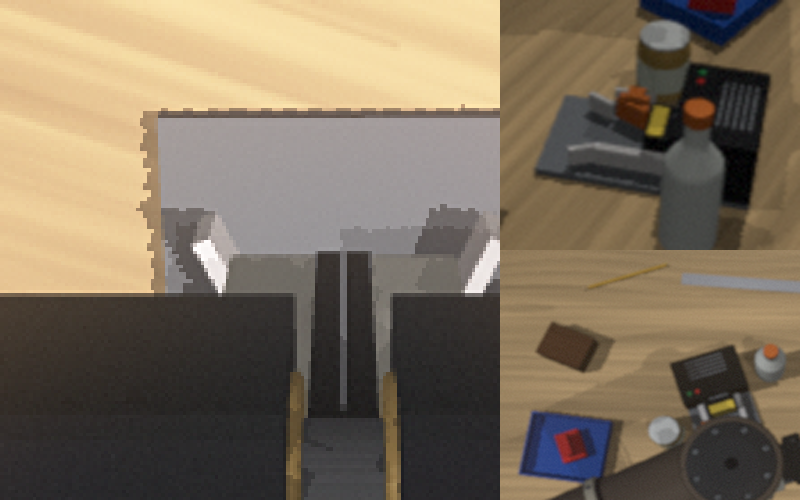

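The pack is inside with the yellow end showing and the cap still in the tray. I'll return to the earlier viewing pose with open fingers and compare the catch with its resting image.

>>> step_arm --rows '[[[1,0,0,2.5,0,0,0],[1,0,2.5,2.5,0,0,0],[1,0.4,5.1,0,0,0,0.5],[1,0,0,0,0,0,0.6],[1,0,0,0,0,0,0],[1,0,0,0,0,0,0],[1,0,0,0,0,0,0]]]'

```text
clock: 29.4
tool_pos: [0.4248, 0.0676, 0.2619]
orientation: [-90.0, 0.0, 19.7]
force: [-0.0, -0.5, -0.3]
opening: 0.0648
```

```bash
python3 chk.py f; python3 - <<'E'
from h import *
np.set_printoptions(precision=1,suppress=True)
c=cam("wrist"); r=np.radians(18.7);u=np.array([np.cos(r),np.sin(r)]);v=np.array([-u[1],u[0]]);O=np.array([.597,.055])
w=cv2.imread("pics/fwrist.png"); w1=cv2.imread("pics/w1.png")
for n,i in(("before",w1),("now",w)):
    m=mask(i,(5,150,80),(18,255,255)); m[:200]=0;m[:, :215]=0;m[255:]=0;m[:,255:]=0
    ys,xs=np.nonzero(m); p=cast(c,np.c_[xs,ys],.036)[:,:2]-O
    print(n,len(xs),xs.min(),xs.max(),ys.min(),ys.max(),"ch x",1e3*(p@u).min(),1e3*(p@u).max(),"y",1e3*(p@v).min(),1e3*(p@v).max())
cv2.imwrite("pics/c7.png",np.hstack([cv2.resize(i[150:290,150:290],(390,390),interpolation=cv2.INTER_NEAREST) for i in(w1,w)]))
E
```

```text
[0.4248 0.0676 0.2619] [-90.0068   0.0211  19.7419] 0.06479935273379364 29.4 [-0.0169 -0.4891 -0.3253]
tcp ch [-159.1, 67.2]
top 352.5 [357.4057 155.8302] ch [[-23.0, -376.3], [-12.9, -428.3], [-85.8, -439.2], [-95.7, -387.6]]
top 115.0 [217.5438 192.6204] ch [[-20.7, 22.0], [-18.9, -26.9], [-42.0, -27.7], [-43.7, 21.1]]
wrist 270.5 [208.5 261.5] ch [[-40.2, -11.7], [-40.7, 19.6], [-25.2, 19.3], [-24.6, -12.3]]
wrist 195.5 [209. 247.] ch [[-58.1, -12.2], [-58.7, 22.4], [-47.7, 22.2], [-47.1, -12.6]]
wrist 61.0 [458.1713 348.0087] ch [[86.8, 328.8], [76.7, 342.2], [103.2, 359.3], [113.8, 345.9]]
before 399 223 247 213 246 ch x -93.80724920780125 -48.74626999123 y 21.045888667767063 51.608490499279874
now 431 224 248 214 246 ch x -92.52907041245014 -48.69952759354656 y 22.299104884764503 52.88864058364946
```

View pics/c7.png

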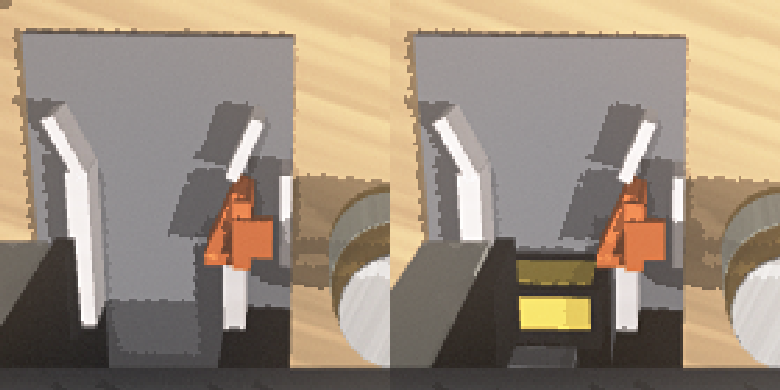

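```bash
python3 -c "
from plant import ctrl
print(ctrl.close_job())"
```

```text
the job is handed in; nothing more can be done
None
```

The pack is on charge and the job is handed in, at about 29.5 s of the 72 s allowed. The hand-in gives no verdict.

**What I did:** I pulled the cap straight up off the pack, which stayed on the bench, and stood it rib up in the tray. I then set the pack in the charger's mouth by its block and pushed it home with shut fingers.

**Last checks:**
- **Cap:** it stands rib up near the tray centre, let go.
- **Pack:** the yellow end faces out and the pack is against the end stop. The fingers stopped moving while the force rose from 8 to 17 N. Its centre is at about charger x = +1.5 mm, measured to about 2 mm.
- **Catch:** it is back at its resting position, matching the picture from before the push to within about 1 pixel. That pixel fits a 1 mm difference in where the arm stood.
- **Bystanders:** the glue bottle, wax tin, offcut and tape measure show no visible change. Only the tape measure's position was measured again.

**What went wrong:** my first push was too high. It met 22 N, with 15 N upward, and tended to tip the pack. I backed off and pushed about 13 mm lower, after which the pack slid in at 3–5 N. The catch's movement during the push was not measured directly.

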